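# Unhitch the drawbar from its ball and hold it up for greasing

## Robot

A 6-joint arm with a two-finger parallel gripper is mounted at the origin on the work surface; the furniture and walls round the work are solid. World frame = base frame: x ahead of the robot, y to its left, z up, the work surface at z = 0. Lengths are in m, angles in rad, forces in N, time in s.
With the tool pointing down it reaches from about 0.3 to 0.95 m from the base axis. Payload 3.1 kg.
Tool frame: the origin (TCP) lies on the centre line of the jaws, within the pads' length; the fingertips stand arm.nose_length ahead of it and the grasp point (between the pads) lies 6 mm ahead of it (arm.nose_length is the distance from the TCP to the fingertips, in m); z points along the fingers, y is the line along which they close (so a half turn about z gives the same grasp; the last joint's range is limited). The gripper opens to 85 mm and grips with 20 to 120 N. Pads are 22 mm wide; open, the fingers measure 114 mm over their backs; the gripper's body (76 mm by 85 mm) begins 54 mm behind the grasp point. The pads swing forward as they close: fully open they stand 13 mm farther back than shut.
Start: joints at [1.12, 0.308, 1.634, -0, 1.2, -0.07], TCP at [0.232, 0.58, 0.225] pointing down, gripper open.
Joint ranges: [-3.06, 3.06], [-0.79, 1.96], [0.05, 2.63], [-1.19, 4.34], [0.05, 2.64], [-2.94, 2.94]. Speed limits (rad/s): [2.79, 2.79, 3.14, 3.14, 3.14, 3.14].

## Interface

Orientations are given as a 3x3 rotation matrix whose columns are the frame's x, y, z axes.
In Python, from station import arm, cams, close_job gives the robot as it stands.
- The arm moves only by the tool servo_tool, never from a script. Its argument "increments" is a list of rows, each a list of 4 numbers: the shift along the world's x, y, z in units of 25 mm (1.0 is 25 mm), then the turn about the world's z in units of 5 degrees (1.0 is 5 degrees). In form: [[x, y, z, turn], ...]. A call has 1 to 10 rows; each row is the pose to reach, as a shift and turn from the pose commanded when the call began; what a row does not reach only later rows make up. A row lasts 1/10 s, in which the tool goes at most 50 mm and 8.59 degrees, less where a joint would pass 70% of its speed; a pose out of reach is approached as far as the arm can. A call with a gripper value outside its range is refused whole. "grip" is the opening, from -1 (shut) to 1 (fully open), set as the call begins (left out, the last holds). The fingers move at their own pace and stop on an object; "newtons" is the grip in N (left out, the last holds). Time passes only in rows, so rows that repeat a pose let the fingers close. It gives the time, the measured TCP pose, the force, the opening and the grip force at its end, in the units of the state.
- arm.read_state(): the state, without advancing time (a new reading comes with each control period).
- cams.camera(name): name is "scene" or "side" or "wrist"; returns a dict with "frame" (400x640x3 uint8, blue, green, red), "fx", "fy", "cx", "cy" (pixels), "extrinsics" (4x4, takes a point from camera to world coordinates). Camera axes: x right, y down, z forward; pixel columns grow to the right and rows downward; lengths in m; the calibration is good to about 2 mm. A picture is of the moment at which its call begins. There is no depth.
- close_job(): hands the job in; it is judged then, once.
The state is a dict: "time": time; "joints": joint angles; "qd": joint speeds; "joint_efforts": joint torques, N m; "eef_pos": TCP position; "tcp_rot": TCP orientation; "force": force on the tool from outside, world axes, zero at the start; "wrist_torque": the same for the moment, N m; "finger_gap": finger opening in m; "gripper_force": force on a finger pad.
Only numpy, scipy, OpenCV 4.12 (cv2) and the standard library are available. Lean on these libraries where they do the work, as an engineer would, in place of code of your own. Each camera call takes 0.05 s, during which the arm holds its last target. There are 200 camera calls.

## Task

The yellow drawbar coupler is latched onto the ball of the hitch on the bench. Take the red latch handle, pull it sideways (away from the coupler's head, against its spring) as far as it goes while the coupler still sits on the ball, then lift the coupler until its whole rim is clearly above the top of the ball, so that the ball can be greased. Finish while still holding the coupler up there, steady, and leave the other things on the bench where they are.

Things in the scene. Friction and masses are not known exactly. Their poses are not given: they have to be found in the camera images.
- hitch: the hitch, fixed to the bench: grey base plate 300x100x12 mm with a steel ball on a stud and a pivot bracket. Origin on the bench under the middle of the ball; its x runs along the drawbar from ball to pivot (roughly away from the robot), y is the direction in which the latch is pulled (roughly to the robot's left), z up. The plate reaches from x = -55 mm to x = 245 mm
- hitch_ball: the steel ball, 50 mm across, fixed on the hitch; origin at its centre, 80 mm above the bench (top of the ball at 105 mm)
- tongue_pivot (a point): point on the drawbar's pivot axis, fixed: 200 mm from the ball along the hitch's x, 80 mm above the bench; the axis is the hitch's y
- tongue: the yellow drawbar, about 0.7 kg, with the coupler head: a hollow cap 76x66x53 mm over the ball (top 115 mm, rim 62 mm above the bench). Origin on the pivot axis, the head 200 mm from it along -x. Level at the start, axes as the hitch's. With the latch pulled it swings up freely, by up to 0.8 rad (stop), and falls back when let go (about 3.5 N at the head)
- coupler_rim (a point): middle of the coupler's lower rim, 62 mm above the bench at the start; the rim reaches 37 mm to either side of it along the drawbar. Raising the drawbar by 0.3 rad brings it to about 122 mm, and the whole rim above the top of the ball
- latch (a joint): how far the latch is pulled sideways along the hitch's +y, in m: 0 = home (a jaw under the ball locks the coupler down), 0.020 = end stop. The jaw is free of the ball from 0.015 on. A spring pulls it home with 4 N at 0 and 11 N at 0.020; it returns when let go
- latch_handle (a point): middle of the red latch handle, an upright paddle 34 mm wide (hitch's x), 14 mm thick (hitch's y), 60 mm high, beside and above the head; at home 43 mm to the +y side of the ball's middle. At the start the point is 152 mm above the bench, 29 mm under the paddle's top, 37 mm above the head's top. It swings up with the drawbar, which can be lifted by it: 200 mm before the pivot axis, 72 mm above it
- grease_pot: bystander: round grease pot with green lid, 63 mm across, 54 mm high, standing right of the hitch; origin at centre of underside
- grease_brush: bystander: flat brush with red handle, 221x56x18 mm, lying right of the hitch; origin at centre of underside
- spanner_17: bystander: combination spanner 194 mm long, lying flat right of the hitch; origin at centre of underside
- lock_nut: bystander: black slotted ring nut, 98 mm across, 19 mm high, lying left of the hitch; origin at centre of underside
- old_bush_1: bystander: rusty bush, 52 mm across, 85 mm high, standing left of the hitch; origin at centre of underside
- cap_screw: bystander: black socket head screw 15x44x15 mm, lying right of the hitch; origin at centre of underside

How it is judged:
On the way:
1. the latch is pulled out by at least 15 mm while the coupler still sits on the ball (value of joint latch above 0.015 m and height (world z) of coupler_rim below 0.07 m), for 0.1 s.
At the end, for the whole second after the job is handed in: the middle of the coupler's rim is at least 117 mm above the bench (the whole rim above the 105 mm top of the ball), the drawbar is steady (under 0.15 rad/s), carried by the fingers (over 1 N) and not resting on the ball (under 0.5 N) (height (world z) of coupler_rim above 0.117 m and contact force between tongue and the fingers above 1 N and contact force between tongue and hitch_ball below 0.5 N and angular speed of tongue below 0.15 rad/s); the arm keeps its last pose, push and grip.
It fails at once if one of the loose bystanders is moved by more than 30 mm (distance of any of grease_pot, grease_brush, spanner_17, lock_nut, old_bush_1, cap_screw from where it was at the start of the episode above 0.03 m).
It also fails if it takes over 40 s, if anything falls off the work surface, if the arm or the gripper's body presses on something with over 40 N, if the wrist force passes 120 N, or if a joint passes its speed limit or range.

## Working session

There is one attempt and no reset: what is moved stays moved. The work goes in short steps, Python scripts to look and compute and a tool call to move; the robot and the scene stay as the last step left them, time stands still between calls to the robot, and variables do not carry over. Pictures are saved under pics/ and viewed, at most 10 in all, crops included, and the job is handed in when it is done.

Besides the shell and the picture viewer there is one more tool, called after "Call:" in YAML: its name, and indented under it one key for each argument. servo_tool: Moves the arm, as the interface text tells. Its arguments: {"type":"object","properties":{"increments":{"type":"array","items":{"type":"array","items":{"type":"number"}}},"grip":{"type":"number"},"newtons":{"type":"number"}},"required":["increments"]}

```bash
mkdir -p pics; cat > h.py <<'E'
import numpy as np, cv2
from station import arm, cams, close_job
def ray(c,u,v):
    E=np.array(c["extrinsics"]); d=E[:3,:3]@np.array([(u-c["cx"])/c["fx"],(v-c["cy"])/c["fy"],1.]); return E[:3,3],d/np.linalg.norm(d)
def onplane(c,u,v,z):
    o,d=ray(c,u,v); return o+d*(z-o[2])/d[2]
def cross(rs):
    A=sum(np.eye(3)-np.outer(d,d) for o,d in rs); b=sum((np.eye(3)-np.outer(d,d))@o for o,d in rs); return np.linalg.solve(A,b)
def proj(c,p):
    E=np.array(c["extrinsics"]); q=E[:3,:3].T@(np.array(p)-E[:3,3]); return c["fx"]*q[0]/q[2]+c["cx"],c["fy"]*q[1]/q[2]+c["cy"]
E
python3 - <<'E'
from h import *
for n in ("scene","side"):
    c=cams.camera(n); cv2.imwrite(f"pics/{n}0.png",c["frame"]); print(n,np.round(np.array(c["extrinsics"]),3).tolist(),c["fx"])
    hsv=cv2.cvtColor(c["frame"],cv2.COLOR_BGR2HSV)
    for nm,m in (("red",cv2.inRange(hsv,(0,140,70),(8,255,255))|cv2.inRange(hsv,(172,140,70),(180,255,255))),("yel",cv2.inRange(hsv,(18,120,70),(35,255,255)))):
        k,l,s,ce=cv2.connectedComponentsWithStats(m)
        for i in range(1,k):
            if s[i][4]>60: print(nm,s[i].tolist(),ce[i].round(1))
s=arm.read_state(); print(s["eef_pos"],s["tcp_rot"],s["finger_gap"],arm.nose_length)
E
```

```text
scene [[0.819, -0.313, 0.48, 0.058], [-0.573, -0.484, 0.662, -0.758], [0.025, -0.817, -0.576, 0.76], [0.0, 0.0, 0.0, 1.0]] 397.6627607931267
red [0, 32, 41, 120, 2720] [ 14.  105.6]
red [0, 139, 48, 31, 646] [ 23.7 156.1]
red [274, 153, 11, 18, 141] [279.3 161.6]
red [404, 289, 17, 11, 127] [413.4 293.6]
yel [269, 171, 80, 31, 1300] [300.9 183.2]
yel [243, 362, 24, 10, 108] [254.5 366.9]
side [[-0.997, -0.064, 0.044, 0.541], [-0.075, 0.627, -0.776, 0.893], [0.022, -0.777, -0.629, 0.862], [0.0, 0.0, 0.0, 1.0]] 394.8550470596234
red [361, 113, 21, 10, 67] [370.1 116.8]
red [450, 124, 40, 7, 62] [469.2 126. ]
red [616, 189, 24, 44, 549] [631.2 214.9]
red [317, 229, 12, 21, 196] [322.6 239. ]
yel [255, 220, 63, 28, 879] [287.4 232.6]
yel [327, 230, 18, 34, 341] [336.1 243.9]
[0.23196842 0.579518   0.22362382] [[-9.28360609e-01  3.71679585e-01 -9.30219035e-04]
 [ 3.71680724e-01  9.28358562e-01 -1.95455484e-03]
 [ 1.37108672e-04 -2.16027621e-03 -9.99997657e-01]] 0.08548745162645227 0.025
```

```bash
ls .
```

```text
h.py
pics
```

View pics/scene0.png

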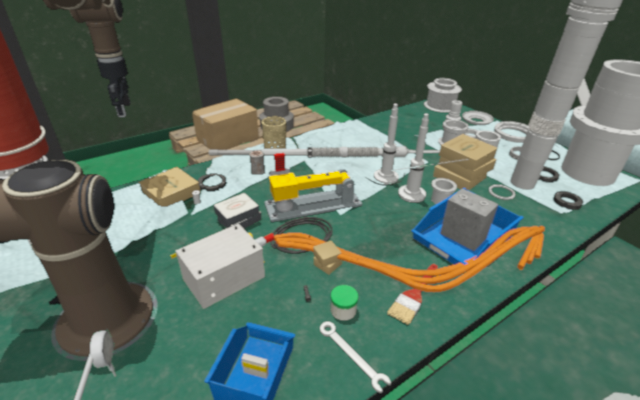

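View pics/side0.png

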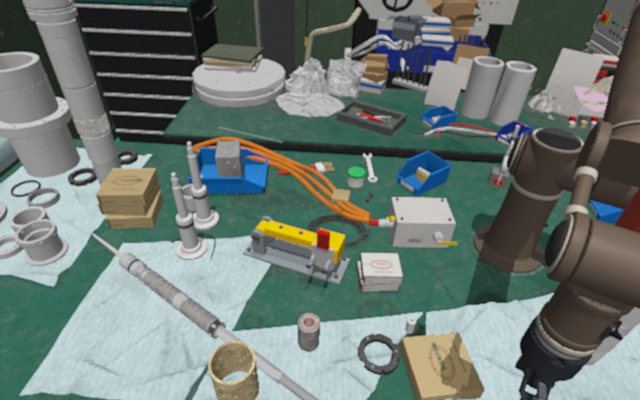

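The scene view shows the red paddle at about (279,161), with the yellow drawbar running right to about (350,185). In the side view the paddle is at about (323,239) and the plate runs from (347,275) to (250,250). Next I'll look at enlarged crops.

```bash
python3 - <<'E'
from h import *
a=cv2.imread("pics/scene0.png")[140:230,250:370]; b=cv2.imread("pics/side0.png")[205:295,235:355]
cv2.imwrite("pics/crop.png",np.vstack([cv2.resize(x,(0,0),fx=3.3,fy=3.3,interpolation=cv2.INTER_CUBIC) for x in (a,b)]))
S=cams.camera("scene");D=cams.camera("side")
p=cross([ray(S,279.3,161.6),ray(D,322.6,239)]);print(p)
print(proj(S,p),proj(D,p))
E
```

```text
[0.55964138 0.17046878 0.15189086]
(np.float64(279.24764045984307), np.float64(161.62255200813541)) (np.float64(322.54083815703996), np.float64(238.96718452076817))
```

View pics/crop.png

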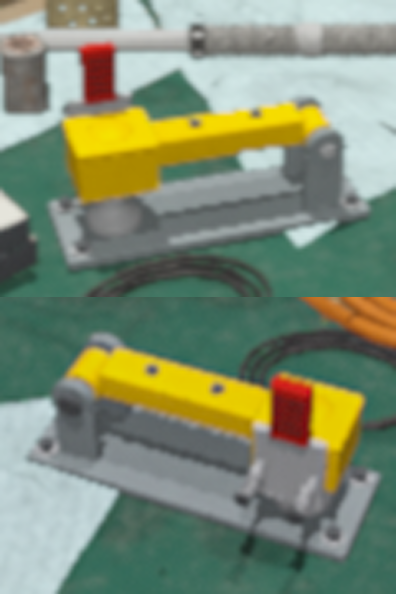

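The crop shows the paddle upright and clear of the head, with the plate edges visible. I'll take the hitch yaw from the plate's corners.

```bash
python3 - <<'E'
from h import *
S=cams.camera("scene");D=cams.camera("side")
a=onplane(D,243.5,253.5,.010);b=onplane(D,339.5,283.2,.010);e=onplane(S,271.2,221.2,.010);f=onplane(S,362.1,204.2,.010)
for p,q in((b,a),(e,f)): d=q-p;print(p,q,np.linalg.norm(d),np.degrees(np.arctan2(d[1],d[0])))
s=arm.read_state();R=s["tcp_rot"];print(np.degrees(np.arctan2(R[1,1],R[0,1])))
# obstacles: bush side
print(onplane(D,309,318,.085),onplane(D,378,352,.019))
E
```

```text
[0.50700188 0.19263571 0.01      ] [0.79025816 0.10884605 0.01      ] 0.29538927921026203 -16.478673001448286
[0.47955818 0.09000422 0.01      ] [0.76516018 0.00775831 0.01      ] 0.29720850491393014 -16.06501733645953
68.18214951782468
[0.57688606 0.36153698 0.085     ] [0.41319895 0.39300545 0.019     ]
```

Call:
servo_tool:
  increments:
    - [0.4, -0.5, 1, 0]
    - [1.6, -2, 1.5, 0.2]
    - [2.8, -3.5, 1.5, 0.4]
    - [4, -5, 1.5, 0.6]
    - [5.2, -6.5, 1.5, 0.8]
    - [6.4, -8, 1.5, 1.1]
    - [7.6, -9.5, 1.5, 1.1]
    - [8.8, -11, 1.5, 1.1]
    - [10, -12.5, 1.5, 1.1]
    - [11.2, -14, 1.5, 1.1]
  grip: 1
  newtons: 60

```text
time: 1.3
eef_pos: [0.5133, 0.2286, 0.2625]
tcp_rot: [[-0.96, 0.281, 0.001], [0.281, 0.96, 0.0], [-0.0, 0.001, -1.0]]
force: [0.8, 0.5, -0.4]
finger_gap: 0.0857
gripper_force: 0.0
```

Call:
servo_tool:
  increments:
    - [1, -1.2, 0, 0]
    - [1.9, -2.4, 0, 0]
    - [1.9, -2.4, 0, 0]
    - [1.9, -2.4, 0, 0]
    - [1.9, -2.4, 0, 0]

```text
time: 1.8
eef_pos: [0.5591, 0.1709, 0.2621]
tcp_rot: [[-0.96, 0.281, -0.001], [0.281, 0.96, 0.0], [0.001, 0.0, -1.0]]
force: [-0.4, -0.2, 0.7]
finger_gap: 0.0857
gripper_force: 0.0
```

```bash
python3 - <<'E'
from h import *
w=cams.camera("wrist");cv2.imwrite("pics/w1.png",w["frame"])
s=arm.read_state();R=s["tcp_rot"];print(s["eef_pos"],np.degrees(np.arctan2(R[1,1],R[0,1])),R[:,2],s["time"])
print(proj(w,(.5596,.1705,.181)))
hsv=cv2.cvtColor(w["frame"],cv2.COLOR_BGR2HSV);m=cv2.inRange(hsv,(0,140,60),(8,255,255))|cv2.inRange(hsv,(172,140,60),(180,255,255))
k,l,st,ce=cv2.connectedComponentsWithStats(m)
for i in range(1,k):
    if st[i][4]>100: print(st[i],ce[i],onplane(w,*ce[i],.181),cv2.minAreaRect(np.argwhere(l==i)[:,::-1].astype(np.float32)))
E
```

```text
[0.55899146 0.17121156 0.26214006] 73.75510150259448 [-6.83346467e-04  3.17558093e-04 -9.99999716e-01] 1.85
(np.float64(314.0559531449763), np.float64(205.41643769485844))
[ 74  64  35  33 682] [90.7829912  79.77859238] [0.43830371 0.05749557 0.181     ] ((90.89054107666016, 79.79325866699219), (35.715431213378906, 20.898984909057617), 62.10273361206055)
[ 306  167   20   58 1009] [315.51337958 195.839445  ] [0.55303306 0.17349223 0.181     ] ((315.5, 195.5), (57.0, 19.0), 90.0)
[ 16 350  12  19 122] [ 20.46721311 358.51639344] [ 0.61985994 -0.10117836  0.181     ] ((19.500001907348633, 359.0), (9.192387580871582, 16.26345443725586), 45.0)
```

View pics/w1.png

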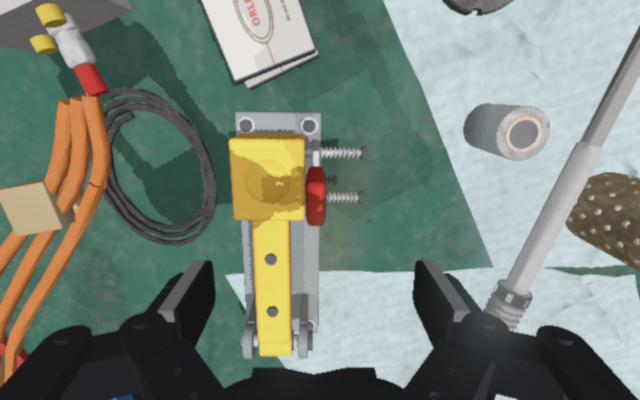

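The wrist view shows the paddle's top edge at about (315,205), centred between the fingers, and the tool axis is aligned with the hitch. Next I'll descend and grip.

Call:
servo_tool:
  increments:
    - [0, 0, -1, 0]
    - [0, 0, -2, 0]
    - [0, 0, -3, 0]
    - [0, 0, -4.2, 0]
    - [0, 0, -4.2, 0]
    - [0, 0, -4.2, 0]

```text
time: 2.45
eef_pos: [0.559, 0.1711, 0.1572]
tcp_rot: [[-0.96, 0.279, -0.001], [0.279, 0.96, -0.0], [0.001, -0.001, -1.0]]
force: [-0.3, 0.2, 1.1]
finger_gap: 0.0853
gripper_force: 0.0
```

Call:
servo_tool:
  increments:
    - [0, 0, 0, 0]
    - [0, 0, 0, 0]
    - [0, 0, 0, 0]
    - [0, 0, 0, 0]
    - [0, 0, 0, 0]
    - [0, 0, 0, 0]
    - [0, 0, 0, 0]
    - [0, 0, 0, 0]
  grip: -1

```text
time: 3.25
eef_pos: [0.5607, 0.1718, 0.1582]
tcp_rot: [[-0.959, 0.282, 0.002], [0.282, 0.959, 0.003], [-0.001, 0.004, -1.0]]
force: [0.8, 5.5, 1.8]
finger_gap: 0.0123
gripper_force: 62.5
```

Call:
servo_tool:
  increments:
    - [0.06, 0.2, 0, 0]
    - [0.12, 0.4, 0, 0]
    - [0.18, 0.6, 0, 0]
    - [0.22, 0.76, 0, 0]
    - [0.24, 0.82, 0, 0]
    - [0.24, 0.82, 0, 0]
    - [0.24, 0.82, 0, 0]
    - [0.24, 0.82, 0, 0]

```text
time: 4.05
eef_pos: [0.5651, 0.1867, 0.158]
tcp_rot: [[-0.96, 0.28, -0.003], [0.28, 0.96, -0.008], [0.0, -0.008, -1.0]]
force: [-3.7, -8.7, 7.5]
finger_gap: 0.0126
gripper_force: 63.2
```

```bash
python3 - <<'E'
from h import *
w=cams.camera("wrist");b=cams.camera("side")
cv2.imwrite("pics/p2.png",np.vstack([cv2.resize(w["frame"],(480,300)),cv2.resize(b["frame"][190:310,235:427],(480,300))]))
s=arm.read_state();print(s["eef_pos"],s["force"],s["finger_gap"],s["time"])
E
```

```text
[0.56512108 0.18670585 0.15801895] [-4.19159903 -8.88661756  7.9669493 ] 0.012637472147749053 4.15
```

View pics/p2.png

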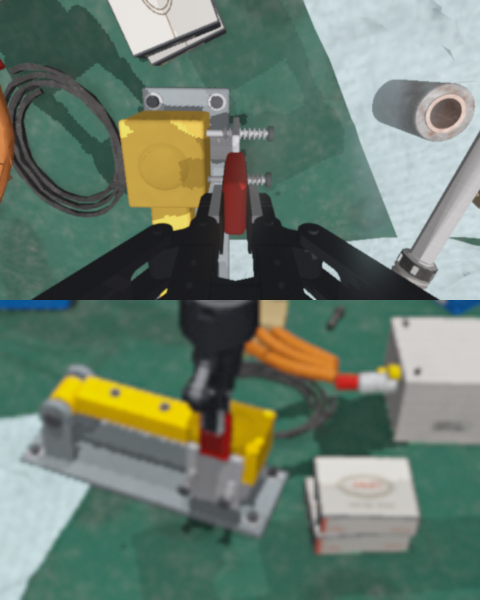

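The paddle has moved about 15.5 mm and the spring force is 9.6 N, so it isn't at the stop yet. I'll pull on.

Call:
servo_tool:
  increments:
    - [0.04, 0.15, 0, 0]
    - [0.08, 0.28, 0, 0]
    - [0.08, 0.28, 0, 0]
    - [0.08, 0.28, 0, 0]
    - [0.08, 0.28, 0, 0]

```text
time: 4.65
eef_pos: [0.5666, 0.1916, 0.1579]
tcp_rot: [[-0.96, 0.28, -0.004], [0.28, 0.96, -0.012], [0.001, -0.013, -1.0]]
force: [-4.4, -13.5, 9.1]
finger_gap: 0.0128
gripper_force: 63.4
```

Call:
servo_tool:
  increments:
    - [0.07, -0.02, 0.2, 0]
    - [0.15, -0.04, 0.4, 0]
    - [0.23, -0.06, 0.59, 0]
    - [0.31, -0.09, 0.78, 0]
    - [0.31, -0.09, 0.78, 0]
    - [0.31, -0.09, 0.78, 0]

```text
time: 5.25
eef_pos: [0.5729, 0.1887, 0.1721]
tcp_rot: [[-0.96, 0.281, -0.008], [0.281, 0.96, -0.013], [0.004, -0.014, -1.0]]
force: [2.9, -11.8, -9.5]
finger_gap: 0.0127
gripper_force: 60.4
```

Call:
servo_tool:
  increments:
    - [0.1, -0.03, 0.19, 0]
    - [0.19, -0.06, 0.38, 0]
    - [0.29, -0.09, 0.57, 0]
    - [0.39, -0.12, 0.75, 0]
    - [0.5, -0.15, 0.93, 0]
    - [0.61, -0.18, 1.11, 0]
    - [0.73, -0.21, 1.29, 0]
    - [0.85, -0.25, 1.46, 0]
    - [0.97, -0.28, 1.62, 0]
    - [1.1, -0.32, 1.79, 0]

```text
time: 6.25
eef_pos: [0.6005, 0.1797, 0.2143]
tcp_rot: [[-0.96, 0.281, -0.01], [0.281, 0.96, -0.015], [0.005, -0.017, -1.0]]
force: [5.5, -13.4, -16.1]
finger_gap: 0.0125
gripper_force: 58.5
```

Call:
servo_tool:
  increments:
    - [0.06, -0.02, 0.1, 0]
    - [0.13, -0.04, 0.2, 0]
    - [0.13, -0.04, 0.2, 0]
    - [0.13, -0.04, 0.2, 0]
    - [0.13, -0.04, 0.2, 0]
    - [0.13, -0.04, 0.2, 0]

```text
time: 6.85
eef_pos: [0.604, 0.1785, 0.2187]
tcp_rot: [[-0.96, 0.281, -0.009], [0.281, 0.96, -0.015], [0.005, -0.017, -1.0]]
force: [6.6, -13.0, -17.8]
finger_gap: 0.0124
gripper_force: 58.6
```

```bash
python3 - <<'E'
from h import *
w=cams.camera("scene");b=cams.camera("side")
cv2.imwrite("pics/p3.png",np.vstack([cv2.resize(w["frame"][115:225,230:406],(480,300)),cv2.resize(b["frame"][190:300,225:401],(480,300))]))
s=arm.read_state();print(s["eef_pos"],s["force"],s["finger_gap"],s["time"])
E
```

```text
[0.6039588  0.17854159 0.21871225] [  5.83705565 -12.65798879 -18.10733063] 0.012274805323999553 6.95
```

View pics/p3.png

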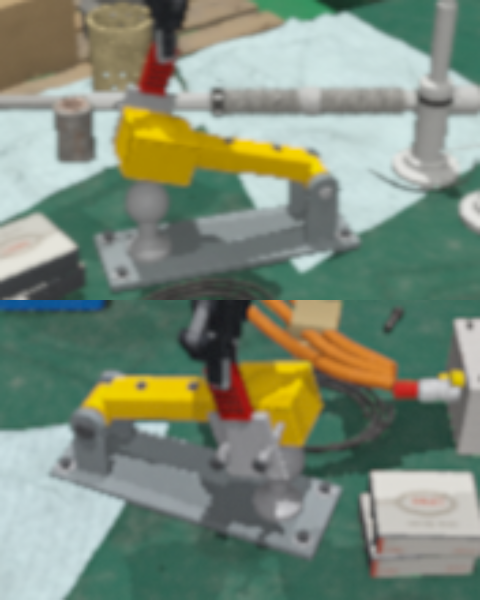

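The coupler is lifted and the ball is fully exposed in the scene view, below the head. To check the rim height, I'll intersect the rim-corner rays with the head's side plane.

```bash
python3 - <<'E'
from h import *
S=cams.camera("scene");n=np.array([.281,.96,0]);ball=np.array([.547,.1265,0])
for u,v in((122,172),(190,186)):
    o,d=ray(S,230+u/2.727,115+v/2.727); p=o+d*(n@(ball-.033*n-o))/(n@d); print(p,(p-ball)@np.array([.96,-.281,0]))
print(arm.read_state()["qd"])
E
```

```text
[0.50665597 0.10391475 0.14661664] -0.032383813569544465
[0.57741646 0.08320257 0.11543712] 0.041366378243301985
[ 0.00084064  0.00153325 -0.00021418  0.00012199 -0.00170483 -0.001824  ]
```

Call:
servo_tool:
  increments:
    - [0, 0, 0, 0]
    - [0, 0, 0, 0]
    - [0, 0, 0, 0]
    - [0, 0, 0, 0]
    - [0, 0, 0, 0]
    - [0, 0, 0, 0]

```text
time: 7.6
eef_pos: [0.604, 0.1785, 0.2187]
tcp_rot: [[-0.96, 0.281, -0.009], [0.281, 0.959, -0.015], [0.005, -0.017, -1.0]]
force: [7.2, -13.8, -17.3]
finger_gap: 0.0123
gripper_force: 58.6
```

```bash
python3 -c "
from station import *
s=arm.read_state();print(s['eef_pos'],s['force']);print(close_job())"
```

```text
[0.60396283 0.17850847 0.2186971 ] [  7.19457886 -13.75440503 -17.31084328]
the job is handed in; nothing more can be done
None
```

I pulled the latch to its stop (about 20 mm) with the coupler still on the ball, then lifted the coupler until the middle of its rim was about 131 mm above the bench. I handed the job in at 7.6 s with the arm holding it steady; the hand-in gave no verdict.

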